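Set out the clay bakery scene on the craft stall

ROBOT

A 6-joint arm with a two-finger parallel gripper is mounted at the origin on the work surface. World frame = base frame: x ahead of the robot, y to its left, z up, the work surface at z = 0. Lengths are in m, angles in rad, forces in N, time in s.
With the tool pointing down it reaches from about 0.325 to 0.85 m from the base axis. Payload 15.5 kg.
Tool frame: the origin (TCP) lies between the finger pads; the fingertips stand 25 mm ahead of it and the grasp point (between the pads) lies 6 mm ahead of it; z points along the fingers, y is the line along which they close (so a half turn about z gives the same grasp; the last joint's range is limited). The gripper opens to 91 mm and grips with 3 to 60 N. Pads are 32 mm wide; open, the fingers measure 118 mm over their backs; the gripper's body (76 mm by 178 mm) begins 60 mm behind the grasp point.
Start: joints at [-1.415, 0.494, 1.345, -0, 1.302, -0.096], TCP at [0.156, -0.605, 0.239] pointing down, gripper open.
Joint ranges: [-2.91, 2.91], [-0.82, 2.16], [0.22, 2.67], [-1.22, 4.37], [0.12, 2.79], [-3.08, 3.08]. Speed limits (rad/s): [1.89, 1.89, 2.57, 3.01, 3.01, 3.01].

INTERFACE

Orientations are given as a rotation vector (axis times angle).
In Python, from bench import * gives the robot as it stands. The module is installed in compiled form; this text tells all that it offers.
- The arm moves only by the tool send_rows, never from a script. Its argument "targets" is one flat list of numbers, 6 for each row, row after row: the shift along the tool's x, y, z scaled (see below), then the turn, a rotation vector about the tool's x, y, z scaled (see below). A call has 1 to 8 rows; each row shifts and turns the commanded pose from where the row before left it, along the tool's axes as they then stand; what a row does not reach is not made up. The controller multiplies each number of a shift by 4 cm and each number of a turn by 0.1 rad. A row lasts 1/8 s, in which the tool goes at most 62.5 mm and 10.7 degrees, less where a joint would pass 70% of its speed; a pose out of reach is approached as far as the arm can. A call with a number of a shift or a turn outside -1 to 1 is refused whole. A call with a gripper value outside its range is refused whole. "claw" is the gripper's target within -1 to 1 (shut at 1, half-way at 0, fully open at -1), set as the call begins (left out, the last holds). The fingers move at their own pace and stop on an object; "force" is the grip in N (left out, the last holds). Time passes only in rows, so rows that do not move let the fingers close. It gives the time, the measured TCP pose, the force, the opening and the grip force at its end, in the units of the state.
- state(): the state, without advancing time (a new reading comes with each control period).
- grab_frame(name): name is "scene" or "top" or "wrist"; returns a dict with "image" (400x640x3 uint8, blue, green, red), "K" (3x3 intrinsics, pixels), "world_from_camera" (4x4, takes a point from camera to world coordinates); the wrist camera has in their place "tool_from_camera" (4x4, takes a point from camera to tool coordinates, whose origin is the TCP and whose axes are the flange's). Camera axes: x right, y down, z forward; pixel columns grow to the right and rows downward; lengths in m; the calibration is good to about 2 mm. A picture is of the moment at which its call begins: read the wrist's pose just before it. There is no depth.
- job_done(): hands the job in; it is judged then, once.
The state is a dict: "t": time; "q": joint angles; "dq": joint speeds; "joint_torque": joint torques, N m; "position": TCP position; "eef_rot": TCP orientation; "wrist_force": force on the tool from outside, world axes, zero at the start; "wrist_torque": the same for the moment, N m; "width": finger opening in m; "gripper_force": force on a finger pad.
Only numpy, scipy, OpenCV 4.12 (cv2) and the standard library are available. Lean on these libraries where they do the work, as an engineer would, in place of code of your own. Each camera call takes 0.05 s, during which the arm holds its last target. There are 200 camera calls.

TASK

Set out the unpainted clay miniatures on their three wooden boards, each piece upright in the middle of its pale mark: the tree to the left of the house, the baker in front of the oven, the table between the two gateposts and square to its board, and the lidded pot on top of the middle of the table. Left is the robot's left, and in front means on the robot's side, where the oven's mouth is; the other marks stay empty. The pieces are fragile, so let none fall over, and leave the paint jar and the water cup where they are.

Things in the scene. Friction and masses are not known exactly. Their poses are not given: they have to be found in the camera images.
- house_board: Fixed dark board 90 (x) x 200 (y) x 10 mm, at its middle a small house (roof 74 x 58 mm, top 97 mm up). Flush pale round marks, 56 mm across: at own y = +68 mm, x = 0 (robot's left of the house: the tree's place) and y = -68 mm (stays empty). Origin: centre of underside, on the work surface; z up, x away from the robot, y to its left, turned up to 0.2 rad. Pieces stand 10 mm above the origin.
- oven_board: Fixed dark board 184 (x) x 90 (y) x 10 mm, at its middle a domed oven (64 mm across, chimney top 84 mm up, mouth towards -x, the robot). Flush pale round marks, 56 mm across: at own x = -64 mm, y = 0 (in front of the oven: the baker's place) and x = +64 mm (stays empty). Origin: centre of underside; axes as the house board, turned up to 0.2 rad. Pieces stand 10 mm above the origin.
- gate_board: Fixed dark board 90 (x) x 150 (y) x 10 mm with two square brick gateposts (25 mm wide, 74 mm high with ball tops) at own y = +62 and -62 mm, x = 0. Between them, at its centre, a flush pale mark 58 (x) x 72 (y) mm: the table's place, with the table's x and y along the board's. Origin: centre of underside; axes as the house board, turned up to 0.2 rad. Pieces stand 10 mm above the origin.
- clay_table: Loose terracotta table, top 46 (x) x 60 (y) x 10 mm, its upper face 45 mm above the origin, four 9 mm square legs set in 2 mm from the edges; about 90 g. Origin: centre of its underside (foot of the legs), z up; starts upright, turned up to 0.4 rad. Grips well from above by the edges of the top, across 46 mm (own x).
- clay_tree: Loose terracotta tree, 103 mm high: round foot 48 mm across, thin trunk, barrel-shaped beaded crown 44 mm across with upright sides between heights 56 and 88 mm (grips well there); about 110 g. Origin: centre of its underside, z up; starts upright.
- clay_baker: Loose terracotta baker, 100 mm high: round skirted foot 44 mm across, upright torso 28 mm across between heights 46 and 68 mm (grips well there, from its sides, own y), head and cap above, arms with a loaf towards own -x; about 90 g. Origin: centre of its underside, z up; starts upright. May end facing any way.
- clay_pot: Loose terracotta lidded pot, the smallest piece: foot 30 mm across, belly 38 mm across with upright sides between heights 12 and 28 mm (grips well there), lid knob 12 mm across, top 46 mm up; about 50 g. Origin: centre of its underside, z up; starts upright on the work surface.
- paint_jar: Loose glass paint jar with a dark lid, 60 mm diameter, 70 mm high, off to one side; not to be moved. Origin: centre of its underside.
- water_cup: Loose white open cup, 72 mm across the rim, 85 mm high, off to the other side; not to be moved. Origin: centre of its underside.
There are look-alikes about, which are no part of the job. What is shaped like the clay_baker but green or yellow is not meant.

How it is judged:
At the end, for the whole second after the job is handed in: Table on the mark between the gateposts, square to its board within 0.2 rad; pot on the middle of the table; tree on the mark left of the house; baker on the mark in front of the oven; each within 12 mm along the support's axes and 6 mm in height, upright within 0.1 rad, released and at rest (x of clay_table in the frame of gate_board between -0.012 and 0.012 m and y of clay_table in the frame of gate_board between -0.012 and 0.012 m and z of clay_table in the frame of gate_board between 0.004 and 0.016 m and angle between the x axis of clay_table and the x axis of gate_board, either way round below 0.2 rad and x of clay_pot in the frame of clay_table between -0.012 and 0.012 m and y of clay_pot in the frame of clay_table between -0.012 and 0.012 m and z of clay_pot in the frame of clay_table between 0.039 and 0.051 m and x of clay_tree in the frame of house_board between -0.012 and 0.012 m and y of clay_tree in the frame of house_board between 0.056 and 0.08 m and z of clay_tree in the frame of house_board between 0.004 and 0.016 m and x of clay_baker in the frame of oven_board between -0.076 and -0.052 m and y of clay_baker in the frame of oven_board between -0.012 and 0.012 m and z of clay_baker in the frame of oven_board between 0.004 and 0.016 m and angle between each of clay_table, clay_tree, clay_baker, clay_pot's own z axis and vertical below 0.1 rad and linear speed of each of clay_table, clay_tree, clay_baker, clay_pot below 0.02 m/s and angular speed of each of clay_table, clay_tree, clay_baker, clay_pot below 0.2 rad/s); the robot touches nothing.
It fails at once if a clay piece falls over (tilts more than 0.8 rad) (angle between any of clay_table, clay_tree, clay_baker, clay_pot's own z axis and vertical above 0.8 rad).
It fails at once if the paint jar is moved more than 20 mm (distance of paint_jar from where it was at the start of the episode above 0.02 m).
It fails at once if the water cup is moved more than 20 mm (distance of water_cup from where it was at the start of the episode above 0.02 m).
It also fails if it takes over 115 s, if anything falls off the work surface, if the arm or the gripper's body presses on something with over 40 N, if the wrist force passes 120 N, or if a joint passes its speed limit or range.

## Working session

There is one attempt and no reset: what is moved stays moved. The work goes in short steps, Python scripts to look and compute and a tool call to move; the robot and the scene stay as the last step left them, time stands still between calls to the robot, and variables do not carry over. Pictures are saved under pics/ and viewed, at most 14 in all, crops included, and the job is handed in when it is done.

Besides the shell and the picture viewer there is one more tool, called after ">>>" as name(argument=value, ...), one argument or row to a line, values as JSON. send_rows: Moves the arm, as the interface text tells. Its arguments: {"type":"object","properties":{"targets":{"type":"array","items":{"type":"number"}},"claw":{"type":"number"},"force":{"type":"number"}},"required":["targets"]}

```bash
mkdir -p pics; python3 - <<'E'
from bench import *
import cv2,numpy as np
s=state(); print({k:np.round(v,3) for k,v in s.items()})
for n in ("scene","top","wrist"):
    f=grab_frame(n); cv2.imwrite(f"pics/{n}0.png",f["image"]); print(n,np.round(f["K"],1).tolist(),np.round(f.get("world_from_camera",f.get("tool_from_camera")),4).tolist())
E
```

```text
{'t': np.float64(0.0), 'q': array([-1.414,  0.494,  1.346, -0.   ,  1.302, -0.095]), 'dq': array([ 0.   , -0.001,  0.   ,  0.001,  0.001, -0.001]), 'joint_torque': array([ 4.0000e-03, -8.7882e+01, -3.8186e+01,  7.1000e-02,  5.3000e-02,
       -0.0000e+00]), 'position': array([ 0.156, -0.605,  0.238]), 'eef_rot': array([-3.116, -0.394,  0.   ]), 'wrist_force': array([ 0.4  , -0.207,  0.255]), 'wrist_torque': array([ 0.057, -0.015, -0.011]), 'gripper_force': np.float64(0.0), 'width': np.float64(0.091)}
scene [[384.0, 0.0, 313.0], [0.0, 384.0, 194.7], [0.0, 0.0, 1.0]] [[0.2192, 0.7092, -0.67, 1.282], [0.9756, -0.166, 0.1436, -0.1943], [-0.0094, -0.6851, -0.7283, 0.9082], [0.0, 0.0, 0.0, 1.0]]
top [[391.5, 0.0, 317.4], [0.0, 391.5, 203.9], [0.0, 0.0, 1.0]] [[-0.0097, -0.9952, 0.0971, 0.4051], [-0.9999, 0.0094, -0.0036, 0.0038], [0.0026, -0.0971, -0.9953, 1.0227], [0.0, 0.0, 0.0, 1.0]]
wrist [[357.9, 0.0, 326.1], [0.0, 357.9, 201.2], [0.0, 0.0, 1.0]] [[-0.0003, -0.9655, -0.2605, 0.0743], [1.0, 0.0001, -0.0017, 0.0004], [0.0016, -0.2605, 0.9655, -0.1448], [0.0, 0.0, 0.0, 1.0]]
```

View pics/top0.png

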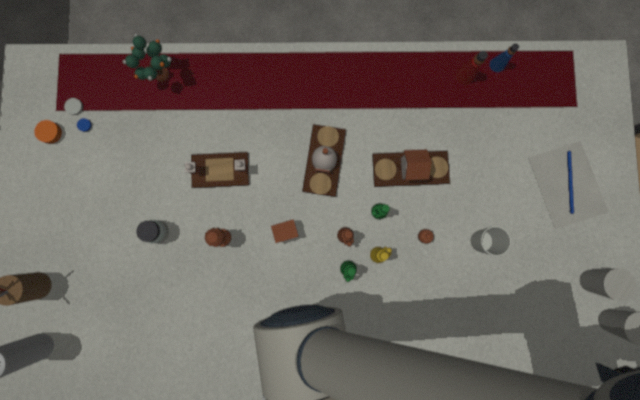

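View pics/scene0.png

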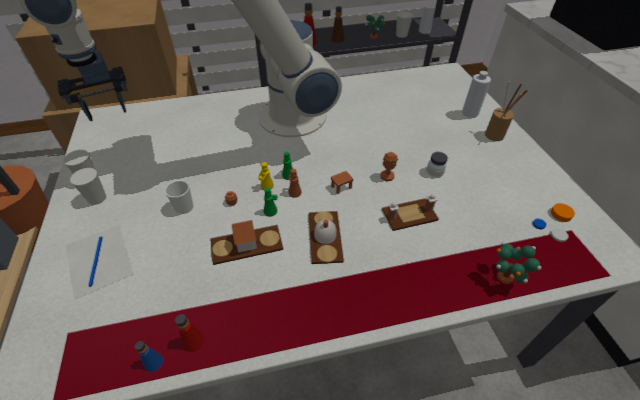

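The top view shows the gate board at (220,170), the oven board at (325,160) and the house board at (411,168). The tree is at (217,237), the table at (285,231), the terracotta baker at (346,235) with green and yellow look-alikes around it, and the pot at (426,236). The jar is at (150,231) and the cup at (490,240).

```bash
cat > h.py <<'E'
import cv2,numpy as np
from scipy.spatial.transform import Rotation as R
def ray(T,K,p):
    d=T[:3,:3]@np.linalg.solve(K,[p[0],p[1],1.]); return T[:3,3],d
def onz(T,K,p,z):
    o,d=ray(T,K,p); return o+d*(z-o[2])/d[2]
def tri(r1,r2):
    A=[];b=[]
    M=np.zeros((3,3));v=np.zeros(3)
    for o,d in (r1,r2):
        d=d/np.linalg.norm(d);P=np.eye(3)-np.outer(d,d);M+=P;v+=P@o
    x=np.linalg.solve(M,v); g=[np.linalg.norm(np.cross(x-o,d/np.linalg.norm(d))) for o,d in (r1,r2)]
    return x,max(g)
def proj(T,K,X):
    c=np.linalg.inv(T)@np.append(X,1.); u=K@c[:3]; return u[:2]/u[2]
def tool(s):
    T=np.eye(4);T[:3,:3]=R.from_rotvec(s["eef_rot"]).as_matrix();T[:3,3]=s["position"];return T
def wrist():
    from bench import state,grab_frame
    s=state();f=grab_frame("wrist");return f["image"],tool(s)@f["tool_from_camera"],f["K"],s
def blobs(img,lo,hi,amin):
    h=cv2.cvtColor(img,cv2.COLOR_BGR2HSV); m=cv2.inRange(h,lo,hi)
    m=cv2.morphologyEx(m,cv2.MORPH_CLOSE,np.ones((3,3)))
    n,l,st,c=cv2.connectedComponentsWithStats(m)
    return [(c[i].round(1).tolist(),st[i].tolist()) for i in range(1,n) if st[i][4]>=amin]
E
python3 - <<'E'
from h import *
for n in ("top","scene"):
    im=cv2.imread(f"pics/{n}0.png"); h=cv2.cvtColor(im,cv2.COLOR_BGR2HSV)
    P=[(217,237),(285,231),(346,235),(426,236),(220,170),(386,170),(320,184),(376,155)] if n=="top" else [(391,158),(342,178),(294,185),(231,198),(411,213),(223,248),(324,255),(212,242)]
    print([h[y,x].tolist() for x,y in P])
    print("terra",*blobs(im,(3,90,40),(12,190,255),40),sep="\n ")
    print("pale",*blobs(im,(13,60,90),(25,190,255),40),sep="\n ")
E
```

```text
[[10, 149, 89], [9, 145, 109], [10, 141, 110], [9, 151, 98], [18, 101, 131], [17, 106, 125], [17, 103, 129], [10, 143, 68]]
terra
 ([477.1, 61.8], [473, 54, 11, 18, 69])
 ([162.7, 74.4], [155, 63, 14, 20, 142])
 ([47.4, 131.4], [34, 120, 28, 23, 496])
 ([323.6, 160.8], [303, 125, 42, 71, 781])
 ([412.1, 168.1], [373, 150, 76, 36, 1489])
 ([218.2, 171.1], [192, 153, 57, 34, 882])
 ([284.4, 230.8], [272, 220, 26, 22, 406])
 ([217.5, 237.1], [205, 229, 26, 17, 365])
 ([345.7, 236.0], [338, 228, 15, 18, 202])
 ([425.6, 235.9], [419, 230, 14, 13, 152])
pale
 ([327.5, 136.0], [317, 126, 22, 21, 360])
 ([637.8, 154.3], [635, 137, 5, 49, 134])
 ([439.6, 166.7], [432, 157, 17, 21, 258])
 ([219.6, 169.2], [205, 158, 29, 24, 624])
 ([385.1, 168.9], [375, 159, 21, 21, 362])
 ([319.9, 183.4], [309, 173, 22, 22, 373])
 ([380.0, 253.9], [370, 247, 22, 16, 285])
 ([11.9, 285.4], [0, 275, 22, 25, 274])
 ([5.5, 300.7], [0, 295, 15, 10, 96])
[[10, 172, 105], [11, 171, 131], [11, 183, 67], [11, 173, 100], [19, 114, 145], [19, 114, 150], [19, 117, 142], [12, 171, 76]]
terra
 ([388.6, 166.0], [381, 152, 1
[... 202 characters left out ...]
383, 199, 55, 31, 678])
 ([324.5, 240.1], [309, 212, 34, 52, 589])
 ([244.8, 241.5], [211, 220, 72, 44, 1244])
 ([505.0, 277.7], [497, 272, 17, 12, 137])
 ([184.1, 324.3], [177, 318, 12, 11, 47])
pale
 ([116.7, 12.8], [76, 0, 82, 31, 2065])
 ([31.8, 29.0], [15, 17, 34, 21, 392])
 ([173.8, 80.8], [124, 54, 65, 50, 646])
 ([103.2, 105.2], [88, 102, 32, 7, 86])
 ([61.4, 111.3], [42, 108, 40, 8, 152])
 ([503.4, 113.4], [493, 108, 21, 11, 156])
 ([409.9, 212.7], [397, 203, 29, 20, 367])
 ([322.9, 216.1], [314, 211, 20, 13, 159])
 ([13.6, 272.9], [0, 226, 36, 114, 1398])
 ([269.3, 237.6], [259, 230, 22, 16, 265])
 ([221.0, 248.0], [212, 240, 19, 17, 246])
 ([326.7, 252.9], [317, 245, 21, 17, 289])
```

```bash
python3 - <<'E'
from h import *
from bench import *
F={n:grab_frame(n) for n in("top","scene")}
C={n:(F[n]["world_from_camera"],F[n]["K"]) for n in F}
pairs={"gate":((219.6,169.2),(409.9,212.7)),"houseL":((385.1,168.9),(269.3,237.6)),"houseR":((439.6,166.7),(221,248)),"ovenF":((319.9,183.4),(322.9,216.1)),"ovenB":((327.5,136),(326.7,252.9)),
"tree":((217.5,237.1),(390,159.5)),"table":((284.4,230.8),(342,176)),"baker":((345.7,236),(294,182)),"pot":((425.6,235.9),(230.7,198.1))}
for k,(a,b) in pairs.items():
    x,g=tri(ray(*C["top"],a),ray(*C["scene"],b)); print(k,"tri",x.round(3),"gap",g.round(4), "top@z", [ (z,onz(*C["top"],a,z)[:2].round(3).tolist()) for z in ((.01,) if k[:2] in("ga","ho","ov") else (.02,.045,.07))])
s=state();T=tool(s);print(T.round(3).tolist(),s["t"])
E
```

```text
gate tri [0.597 0.255 0.01 ] gap 0.0001 top@z [(0.01, [0.598, 0.255])]
houseL tri [ 0.594 -0.179  0.01 ] gap 0.0002 top@z [(0.01, [0.594, -0.178])]
houseR tri [ 0.599 -0.32   0.01 ] gap 0.0017 top@z [(0.01, [0.599, -0.322])]
ovenF tri [ 0.556 -0.008  0.017] gap 0.0012 top@z [(0.01, [0.558, -0.007])]
ovenB tri [ 0.684 -0.029  0.01 ] gap 0.0004 top@z [(0.01, [0.684, -0.028])]
tree tri [0.42  0.245 0.076] gap 0.0028 top@z [(0.02, [0.42, 0.256]), (0.045, [0.42, 0.249]), (0.07, [0.419, 0.243])]
table tri [0.434 0.083 0.05 ] gap 0.0003 top@z [(0.02, [0.435, 0.085]), (0.045, [0.434, 0.083]), (0.07, [0.433, 0.081])]
baker tri [ 0.419 -0.07   0.044] gap 0.0008 top@z [(0.02, [0.42, -0.071]), (0.045, [0.419, -0.069]), (0.07, [0.419, -0.068])]
pot tri [ 0.418 -0.276  0.018] gap 0.0001 top@z [(0.02, [0.418, -0.275]), (0.045, [0.418, -0.269]), (0.07, [0.417, -0.262])]
[[0.968, 0.249, -0.0, 0.156], [0.249, -0.968, 0.001, -0.605], [0.0, -0.001, -1.0, 0.239], [0.0, 0.0, 0.0, 1.0]] 0.25
```

```bash
cat >> h.py <<'E'
def plan(x,y,z,yaw,n):
    """n equal world steps and turns from the present pose to (x,y,z,yaw), tool down; rows in tool units"""
    from bench import state
    T=tool(state()); p=T[:3,3].copy(); Rm=T[:3,:3].copy()
    G=np.array([[np.cos(yaw),np.sin(yaw),0],[np.sin(yaw),-np.cos(yaw),0],[0,0,-1.]])
    rv=R.from_matrix(Rm.T@G).as_rotvec(); st=(np.array([x,y,z])-p)/n; dR=R.from_rotvec(rv/n).as_matrix(); out=[]
    for i in range(n):
        out.append(np.r_[Rm.T@st/.04,rv/n/.1]); Rm=Rm@dR
    out=np.round(out,2)+0.; print("max",abs(out).max())
    for i in range(0,n,8): print(", ".join(f"{v:g}" for v in out[i:i+8].ravel()))
E
python3 -c "
from h import *
plan(.434,.083,.23,1.57,22)"
```

```text
max 0.84
0.5, -0.68, 0.01, 0, 0, -0.6, 0.54, -0.65, 0.01, 0, 0, -0.6, 0.58, -0.61, 0.01, 0, 0, -0.6, 0.61, -0.58, 0.01, 0, 0, -0.6, 0.65, -0.54, 0.01, 0, 0, -0.6, 0.68, -0.5, 0.01, 0, 0, -0.6, 0.71, -0.46, 0.01, 0, 0, -0.6, 0.73, -0.42, 0.01, 0, 0, -0.6
0.76, -0.37, 0.01, 0, 0, -0.6, 0.78, -0.32, 0.01, 0, 0, -0.6, 0.8, -0.28, 0.01, 0, 0, -0.6, 0.81, -0.23, 0.01, 0, 0, -0.6, 0.82, -0.18, 0.01, 0, 0, -0.6, 0.83, -0.13, 0.01, 0, 0, -0.6, 0.84, -0.08, 0.01, 0, 0, -0.6, 0.84, -0.03, 0.01, 0, 0, -0.6
0.84, 0.02, 0.01, 0, 0, -0.6, 0.84, 0.07, 0.01, 0, 0, -0.6, 0.83, 0.12, 0.01, 0, 0, -0.6, 0.83, 0.17, 0.01, 0, 0, -0.6, 0.81, 0.22, 0.01, 0, 0, -0.6, 0.8, 0.27, 0.01, 0, 0, -0.6
```

>>> send_rows(
  targets=[0.5, -0.68, 0.01, 0, 0, -0.6, 0.54, -0.65, 0.01, 0, 0, -0.6, 0.58, -0.61, 0.01, 0, 0, -0.6, 0.61, -0.58, 0.01, 0, 0, -0.6, 0.65, -0.54, 0.01, 0, 0, -0.6, 0.68, -0.5, 0.01, 0, 0, -0.6, 0.71, -0.46, 0.01, 0, 0, -0.6, 0.73, -0.42, 0.01, 0, 0, -0.6],
  claw=-1,
)

```text
t: 1.25
position: [0.2569, -0.3538, 0.2358]
eef_rot: [2.932, 1.127, 0.0]
wrist_force: [1.0, -1.0, -0.7]
width: 0.0913
gripper_force: 0.0
```

>>> send_rows(
  targets=[0.76, -0.37, 0.01, 0, 0, -0.6, 0.78, -0.32, 0.01, 0, 0, -0.6, 0.8, -0.28, 0.01, 0, 0, -0.6, 0.81, -0.23, 0.01, 0, 0, -0.6, 0.82, -0.18, 0.01, 0, 0, -0.6, 0.83, -0.13, 0.01, 0, 0, -0.6, 0.84, -0.08, 0.01, 0, 0, -0.6, 0.84, -0.03, 0.01, 0, 0, -0.6],
)

```text
t: 2.25
position: [0.358, -0.1038, 0.2326]
eef_rot: [2.58, 1.791, 0.0]
wrist_force: [0.9, 0.3, -0.6]
width: 0.0913
gripper_force: 0.0
```

```bash
python3 - <<'E'
from h import *
im,T,K,s=wrist(); cv2.imwrite("pics/w1.png",im); np.savez("w1",T=T,K=K); print(s["position"].round(3),s["eef_rot"].round(3),abs(s["dq"]).max(),s["t"])
E
```

```text
[ 0.358 -0.104  0.233] [2.58  1.791 0.   ] 0.7273163110670176 2.25
```

View pics/w1.png

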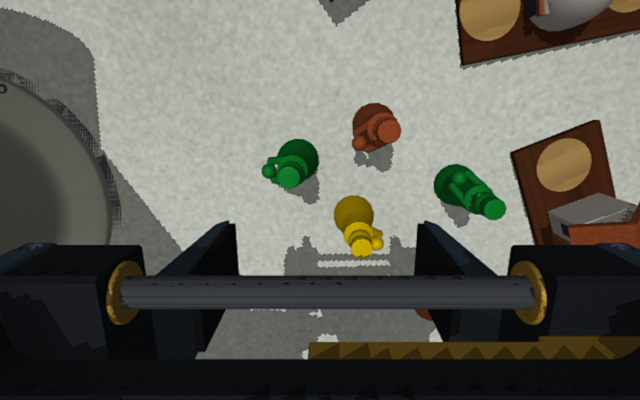

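The terracotta baker stands at about (375,130), its loaf at (358,145) pointing down-left. The greens are at (290,165) and (470,190), the yellow one at (357,225). Next is the table.

>>> send_rows(
  targets=[0.84, 0.02, 0.01, 0, 0, -0.6, 0.84, 0.07, 0.01, 0, 0, -0.6, 0.83, 0.12, 0.01, 0, 0, -0.6, 0.83, 0.17, 0.01, 0, 0, -0.6, 0.81, 0.22, 0.01, 0, 0, -0.6, 0.8, 0.27, 0.01, 0, 0, -0.6, 0, 0, 0, 0, 0, 0],
)

```text
t: 3.18
position: [0.4338, 0.0841, 0.2301]
eef_rot: [2.217, 2.226, 0.001]
wrist_force: [-0.6, -0.4, 0.4]
width: 0.0907
gripper_force: 0.0
```

```bash
python3 - <<'E'
from h import *
im,T,K,s=wrist(); cv2.imwrite("pics/w2.png",im); np.savez("w2",T=T,K=K); print(s["position"].round(3),s["eef_rot"].round(3),abs(s["dq"]).max(),s["t"])
E
```

```text
[0.434 0.084 0.23 ] [2.217e+00 2.226e+00 1.000e-03] 0.0451840619951887 3.175
```

View pics/w2.png

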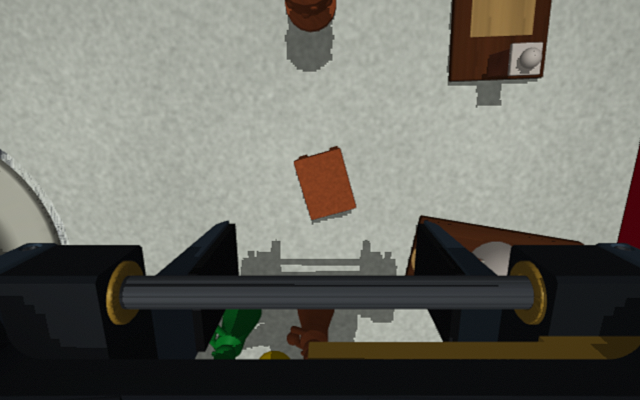

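The table top fills (295–355, 148–220). Part of the gate board shows at top right.

```bash
cat >> h.py <<'E'
def cmask(im,lo,hi,near):
    h=cv2.cvtColor(im,cv2.COLOR_BGR2HSV); m=cv2.inRange(h,lo,hi)
    cs,_=cv2.findContours(m,cv2.RETR_EXTERNAL,cv2.CHAIN_APPROX_NONE)
    return max((c for c in cs if cv2.contourArea(c)>30 and np.hypot(*(c[:,0].mean(0)-near))<40),key=cv2.contourArea)
def rectw(c,T,K,z):
    P=np.array([onz(T,K,p,z)[:2] for p in c[:,0]]); (a,b),(w,h),ang=cv2.minAreaRect((P*1000).astype(np.float32)); 
    return round(a,1),round(b,1),round(w,1),round(h,1),round(np.radians(ang),3)
E
python3 - <<'E'
from h import *
from bench import grab_frame
im=cv2.imread("pics/w2.png"); d=np.load("w2.npz"); hsv=cv2.cvtColor(im,cv2.COLOR_BGR2HSV)
print([hsv[y,x].tolist() for x,y in ((325,185),(310,170),(345,200),(303,157),(336,149))])
v=int(hsv[185,325][2])
c=cmask(im,(3,90,v-25),(14,255,255),(325,185)); print(cv2.minAreaRect(c))
for z in (.035,.045,.055): print("table",z,rectw(c,d["T"],d["K"],z))
f=grab_frame("top"); t=cv2.imread("pics/top0.png")
ct=cmask(t,(3,90,85),(14,255,255),(285,231)); print("table top",rectw(ct,f["world_from_camera"],f["K"],.045))
m=lambda c:cv2.minAreaRect(c)[0]
print(tri(ray(f["world_from_camera"],f["K"],m(ct)),ray(d["T"],d["K"],m(c))))
cg=cmask(t,(14,60,90),(25,190,255),(219,169)); print("gate mark",rectw(cg,f["world_from_camera"],f["K"],.01))
for n,p in (("gate",(245,180)),("house",(376,155)),("oven",(310,160))):
    h=cv2.cvtColor(t,cv2.COLOR_BGR2HSV); mm=cv2.inRange(h,(3,60,30),(25,200,255)); l=cv2.connectedComponents(mm)[1]
    k=l[p[1]-3:p[1]+4,p[0]-3:p[0]+4]; k=np.bincount(k[k>0]).argmax(); cc=max(cv2.findContours((l==k).astype(np.uint8),0,1)[0],key=cv2.contourArea); print(n,rectw(cc,f["world_from_camera"],f["K"],.01))
E
```

```text
[[9, 189, 127], [9, 191, 131], [9, 189, 132], [9, 211, 58], [9, 197, 88]]
((324.6991271972656, 184.31900024414062), (61.33891677856445, 48.3431282043457), 74.2913589477539)
table 0.035 (433.6, 82.6, 46.2, 60.8, np.float64(0.282))
table 0.045 (433.7, 84.8, 44.9, 59.1, np.float64(0.282))
table 0.055 (433.7, 87.0, 43.5, 57.3, np.float64(0.282))
table top (433.5, 83.1, 44.2, 58.0, np.float64(0.279))
(array([0.4335014 , 0.08368992, 0.03736365]), np.float64(0.00015880593058246152))
gate mark (597.4, 256.9, 60.8, 73.4, np.float64(0.018))
gate (597.0, 255.0, 86.5, 146.7, np.float64(0.039))
house (599.0, -245.7, 92.4, 197.1, np.float64(0.034))
oven (620.6, -18.3, 87.1, 183.1, np.float64(1.405))
```

Measured: table (0.4335, 0.084) with x axis at +0.28 rad. Gate (0.597, 0.2555) at about +0.03, house left mark (0.595, -0.1785), oven front mark (0.5575, -0.0075) at -0.166. Sizes and heights agree with the text. Now lower onto the table.

>>> send_rows(
  targets=[0, 0, 0.9, 0, 0, -0.7, 0, 0, 0.9, 0, 0, -0.7, 0, 0, 0.9, 0, 0, -0.7, 0, 0, 0.9, 0, 0, -0.7, 0, 0, 0.6, 0, 0, 0, 0, 0, 0.4, 0, 0, 0, 0, 0, 0, 0, 0, 0],
)

```text
t: 4.15
position: [0.4324, 0.0818, 0.0456]
eef_rot: [-1.889, -2.508, 0.002]
wrist_force: [0.6, 0.4, 0.0]
width: 0.0914
gripper_force: 0.0
```

>>> send_rows(
  targets=[0, 0, 0, 0, 0, 0, 0, 0, 0, 0, 0, 0, 0, 0, 0, 0, 0, 0, 0, 0, 0, 0, 0, 0, 0, 0, 0, 0, 0, 0],
  claw=1,
  force=12,
)

```text
t: 4.78
position: [0.4332, 0.0827, 0.0462]
eef_rot: [1.888, 2.511, 0.0]
wrist_force: [-0.2, -0.2, 2.7]
width: 0.0457
gripper_force: 12.0
```

>>> send_rows(
  targets=[0, 0, -0.4, 0, 0, 0, 0, 0, -0.7, 0, 0, 0, 0, 0, -0.8, 0, 0, 0, 0, 0, -0.6, 0, 0, 0, 0, 0, -0.2, 0, 0, 0],
)

```text
t: 5.4
position: [0.4336, 0.0827, 0.1551]
eef_rot: [1.888, 2.51, 0.002]
wrist_force: [-0.4, -0.2, -1.3]
width: 0.0465
gripper_force: 12.0
```

```bash
python3 -c "
from h import *
plan(.597,.2540,.15,1.60,8)"
```

```text
max 0.64
0.37, 0.64, 0.02, 0, 0, 0.31, 0.39, 0.63, 0.02, 0, 0, 0.31, 0.41, 0.61, 0.02, 0, 0, 0.31, 0.43, 0.6, 0.02, 0, 0, 0.31, 0.45, 0.59, 0.02, 0, 0, 0.31, 0.47, 0.57, 0.02, 0, 0, 0.31, 0.49, 0.56, 0.02, 0, 0, 0.31, 0.5, 0.54, 0.02, 0, 0, 0.31
```

>>> send_rows(
  targets=[0.37, 0.64, 0, 0, 0, 0.31, 0.39, 0.63, 0, 0, 0, 0.31, 0.41, 0.61, 0, 0, 0, 0.31, 0.43, 0.6, 0, 0, 0, 0.31, 0.45, 0.59, 0, 0, 0, 0.31, 0.47, 0.57, 0, 0, 0, 0.31, 0.49, 0.56, 0, 0, 0, 0.31, 0.5, 0.54, 0, 0, 0, 0.31],
)

```text
t: 6.4
position: [0.5964, 0.2546, 0.1527]
eef_rot: [-2.185, -2.256, 0.002]
wrist_force: [0.6, 0.4, -0.6]
width: 0.0461
gripper_force: 12.0
```

>>> send_rows(
  targets=[0, 0, 0, 0, 0, 0, 0, 0, 0, 0, 0, 0, 0, 0, 0, 0, 0, 0],
)

```text
t: 6.78
position: [0.5956, 0.2533, 0.1538]
eef_rot: [-2.184, -2.257, 0.001]
wrist_force: [0.1, -0.5, -1.4]
width: 0.046
gripper_force: 12.0
```

```bash
python3 -c "
from h import *
im,T,K,s=wrist(); cv2.imwrite('pics/w3.png',im); np.savez('w3',T=T,K=K); print(s['position'].round(4))
plan(.597,.2545,.057,1.60,6)"
```

```text
[0.5956 0.2533 0.1538]
max 0.4
0, 0.01, 0.4, 0, 0, 0.01, 0, 0.01, 0.4, 0, 0, 0.01, 0, 0.01, 0.4, 0, 0, 0.01, 0, 0.01, 0.4, 0, 0, 0.01, 0, 0.01, 0.4, 0, 0, 0.01, 0, 0.01, 0.4, 0, 0, 0.01
```

View pics/w3.png

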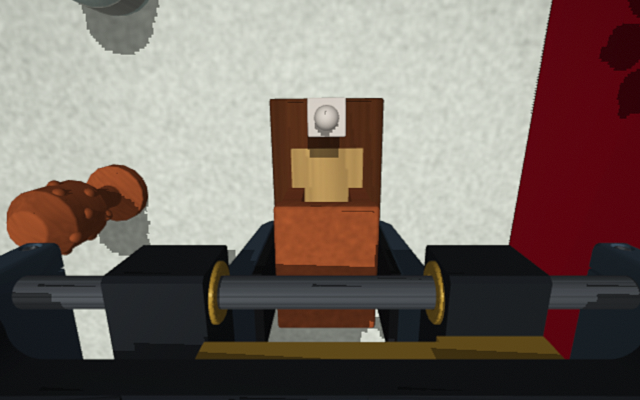

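The held table hangs between the posts, square over the mark, so I lower it and release.

>>> send_rows(
  targets=[0, 0.03, 0.5, 0, 0, 0, 0, 0.03, 0.6, 0, 0, 0, 0, 0, 0.6, 0, 0, 0, 0, 0, 0.4, 0, 0, 0, 0, 0, 0.2, 0, 0, 0, 0, 0, 0.1, 0, 0, 0, 0, 0, 0.02, 0, 0, 0, 0, 0, 0, 0, 0, 0],
)

```text
t: 7.82
position: [0.599, 0.2541, 0.0578]
eef_rot: [2.184, 2.258, 0.001]
wrist_force: [0.3, 0.4, -0.4]
width: 0.0457
gripper_force: 12.0
```

>>> send_rows(
  targets=[0, 0, 0.03, 0, 0, 0, 0, 0, 0, 0, 0, 0],
)

```text
t: 8.07
position: [0.5988, 0.2541, 0.0563]
eef_rot: [2.184, 2.258, 0.0]
wrist_force: [0.8, 0.1, -0.2]
width: 0.0458
gripper_force: 12.0
```

>>> send_rows(
  targets=[0, 0, 0, 0, 0, 0, 0, 0, 0, 0, 0, 0, 0, 0, 0, 0, 0, 0, 0, 0, 0, 0, 0, 0],
  claw=-1,
)

```text
t: 8.57
position: [0.5987, 0.2541, 0.0562]
eef_rot: [2.184, 2.258, 0.0]
wrist_force: [0.2, -1.0, 0.1]
width: 0.0827
gripper_force: 0.0
```

>>> send_rows(
  targets=[0, 0, -0.4, 0, 0, 0, 0, 0, -0.8, 0, 0, 0, 0, 0, -0.9, 0, 0, 0, 0, 0, -0.9, 0, 0, 0, 0, 0, -0.8, 0, 0, 0, 0, 0, 0, 0, 0, 0],
)

```text
t: 9.32
position: [0.6, 0.2545, 0.2119]
eef_rot: [2.183, 2.256, 0.008]
wrist_force: [-0.7, -0.2, -1.2]
width: 0.0908
gripper_force: 0.0
```

```bash
python3 - <<'E'
from h import *
from bench import grab_frame
f=grab_frame("top"); im,T,K,s=wrist(); cv2.imwrite("pics/w4.png",im); cv2.imwrite("pics/top4.png",f["image"]); np.savez('w4',T=T,K=K)
i=f["image"].copy(); cv2.imwrite("pics/v4.png",np.vstack([im,cv2.resize(i[130:260,150:470],(640,260))])[:600])
print(s["position"].round(4),s["t"])
plan(.42,.247,.20,1.85,8)
E
```

```text
[0.5992 0.2542 0.2101] 9.375
max 0.56
0, -0.56, 0.03, 0, 0, -0.31, 0.01, -0.56, 0.03, 0, 0, -0.31, 0.03, -0.56, 0.03, 0, 0, -0.31, 0.05, -0.56, 0.03, 0, 0, -0.31, 0.07, -0.55, 0.03, 0, 0, -0.31, 0.08, -0.55, 0.03, 0, 0, -0.31, 0.1, -0.55, 0.03, 0, 0, -0.31, 0.12, -0.55, 0.03, 0, 0, -0.31
```

View pics/v4.png

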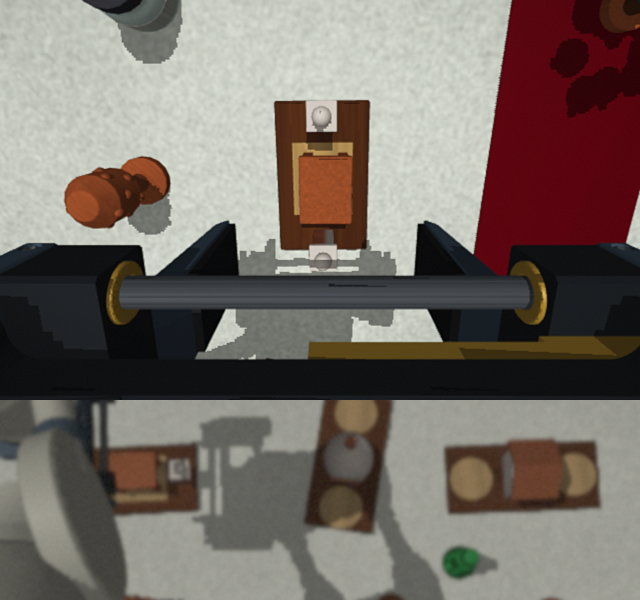

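The table stands upright in the middle of its mark between the posts. The tree is at left, crown at (92,202) and foot at (146,180). I move over for a view of it.

>>> send_rows(
  targets=[-0.1, -0.7, 0, 0, 0, 0, -0.1, -0.9, 0, 0, 0, 0, -0.1, -0.9, 0, 0, 0, 0, -0.1, -0.9, 0, 0, 0, 0, -0.1, -0.7, 0, 0, 0, 0, -0.1, -0.3, 0, 0, 0, 0, 0, 0, 0, 0, 0, 0],
)

```text
t: 10.3
position: [0.4235, 0.2241, 0.208]
eef_rot: [-2.184, -2.258, 0.001]
wrist_force: [0.8, 0.9, 0.0]
width: 0.0912
gripper_force: 0.0
```

```bash
python3 - <<'E'
from h import *
d=np.load("w4.npz"); im4=cv2.imread("pics/w4.png")
h=cv2.cvtColor(im4,cv2.COLOR_BGR2HSV); print(h[190,325],h[130,285],h[150,295])
c=cmask(im4,(3,90,int(h[190,325][2])-25),(12,255,255),(325,190)); print("table",rectw(c,d["T"],d["K"],.055))
im,T,K,s=wrist(); cv2.imwrite("pics/w5.png",im); np.savez("w5",T=T,K=K); print(s["position"].round(4),s["eef_rot"].round(3),s["t"])
print(*blobs(im,(3,90,40),(14,255,255),300),sep="\n")
E
```

```text
[ 10 186 155] [ 10 181  79] [ 19 135 168]
table (599.4, 256.4, 44.5, 58.3, np.float64(0.032))
[0.4235 0.2241 0.208 ] [-2.184e+00 -2.258e+00  1.000e-03] 10.3
([508.2, 153.3], [453, 73, 115, 166, 11072])
([320.9, 165.9], [291, 131, 61, 69, 3093])
```

View pics/w5.png

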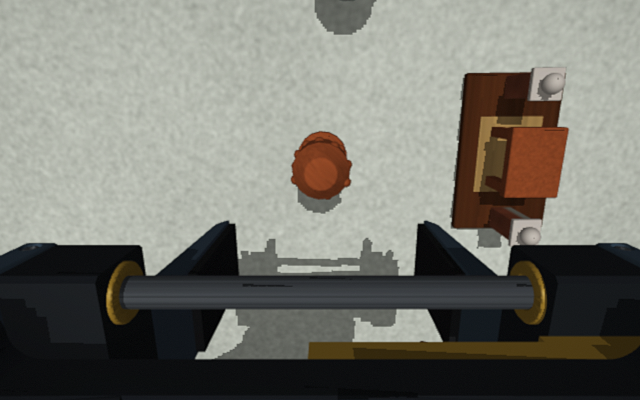

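```bash
python3 - <<'E'
from h import *
a=np.load("w4.npz");b=np.load("w5.npz")
print(tri(ray(a["T"],a["K"],(92,202)),ray(b["T"],b["K"],(321,174.5))))
for p,z in (((321,172),.075),((321,174.5),.103)): print(onz(b["T"],b["K"],p,z).round(4))
print(onz(b["T"],b["K"],(323,131.5),.004))
plan(.4225,.2475,.078,1.6,5)
E
```

```text
(array([0.41945891, 0.24803386, 0.08716982]), np.float64(0.0012930847806697178))
[0.4195 0.2464 0.075 ]
[0.4198 0.2498 0.103 ]
[0.41965669 0.27277256 0.004     ]
max 0.65
0.12, -0.01, 0.65, 0, 0, 0.01, 0.12, -0.01, 0.65, 0, 0, 0.01, 0.12, -0.01, 0.65, 0, 0, 0.01, 0.12, -0.01, 0.65, 0, 0, 0.01, 0.12, -0.01, 0.65, 0, 0, 0.01
```

>>> send_rows(
  targets=[0.3, -0.04, 0.4, 0, 0, 0, 0.31, -0.04, 0.7, 0, 0, 0, 0, 0, 0.8, 0, 0, 0, 0, 0, 0.8, 0, 0, 0, 0, 0, 0.4, 0, 0, 0, 0, 0, 0.15, 0, 0, 0, 0, 0, 0, 0, 0, 0],
)

```text
t: 11.22
position: [0.4202, 0.2487, 0.078]
eef_rot: [-2.185, -2.258, -0.0]
wrist_force: [1.2, 0.9, 0.6]
width: 0.091
gripper_force: 0.0
```

>>> send_rows(
  targets=[0, 0, 0, 0, 0, 0, 0, 0, 0, 0, 0, 0, 0, 0, 0, 0, 0, 0, 0, 0, 0, 0, 0, 0, 0, 0, 0, 0, 0, 0],
  claw=1,
  force=12,
)

```text
t: 11.85
position: [0.4196, 0.2485, 0.0782]
eef_rot: [-2.185, -2.258, -0.0]
wrist_force: [-1.3, -0.1, 0.2]
width: 0.0442
gripper_force: 0.3
```

>>> send_rows(
  targets=[0, 0, 0, 0, 0, 0, 0, 0, -0.3, 0, 0, 0, 0, 0, -0.7, 0, 0, 0, 0, 0, -0.9, 0, 0, 0, 0, 0, -0.9, 0, 0, 0, 0, 0, -0.5, 0, 0, 0, 0, 0, -0.2, 0, 0, 0],
)

```text
t: 12.72
position: [0.4199, 0.2487, 0.2198]
eef_rot: [2.184, 2.257, 0.003]
wrist_force: [0.1, -0.1, -1.0]
width: 0.0435
gripper_force: 12.0
```

```bash
python3 -c "
from h import *
plan(.595,-.178,.215,1.60,16)"
```

```text
max 0.68
-0.68, 0.25, 0.01, 0, 0, 0, -0.68, 0.25, 0.01, 0, 0, 0, -0.68, 0.25, 0.01, 0, 0, 0, -0.68, 0.25, 0.01, 0, 0, 0, -0.68, 0.25, 0.01, 0, 0, 0, -0.68, 0.25, 0.01, 0, 0, 0, -0.67, 0.25, 0.01, 0, 0, 0, -0.67, 0.25, 0.01, 0, 0, 0
-0.67, 0.25, 0.01, 0, 0, 0, -0.67, 0.25, 0.01, 0, 0, 0, -0.67, 0.25, 0.01, 0, 0, 0, -0.67, 0.25, 0.01, 0, 0, 0, -0.67, 0.25, 0.01, 0, 0, 0, -0.67, 0.25, 0.01, 0, 0, 0, -0.67, 0.25, 0.01, 0, 0, 0, -0.67, 0.25, 0.01, 0, 0, 0
```

>>> send_rows(
  targets=[-0.4, 0.15, 0, 0, 0, 0, -0.6, 0.25, 0, 0, 0, 0, -0.7, 0.25, 0, 0, 0, 0, -0.75, 0.25, 0, 0, 0, 0, -0.8, 0.3, 0, 0, 0, 0, -0.8, 0.3, 0, 0, 0, 0, -0.8, 0.3, 0, 0, 0, 0, -0.8, 0.3, 0, 0, 0, 0],
)

```text
t: 13.72
position: [0.5107, 0.0234, 0.2171]
eef_rot: [-2.184, -2.256, 0.002]
wrist_force: [0.9, 1.0, -0.7]
width: 0.0429
gripper_force: 12.0
```

>>> send_rows(
  targets=[-0.8, 0.3, 0, 0, 0, 0, -0.8, 0.3, 0, 0, 0, 0, -0.8, 0.3, 0, 0, 0, 0, -0.75, 0.3, 0, 0, 0, 0, -0.7, 0.25, 0, 0, 0, 0, -0.7, 0.25, 0, 0, 0, 0, -0.6, 0.2, 0, 0, 0, 0, 0, 0, 0, 0, 0, 0],
)

```text
t: 14.72
position: [0.5933, -0.1802, 0.2167]
eef_rot: [-2.186, -2.255, 0.001]
wrist_force: [0.6, 0.4, -1.5]
width: 0.043
gripper_force: 12.0
```

```bash
python3 -c "
from h import *
im,T,K,s=wrist(); cv2.imwrite('pics/w6.png',im); np.savez('w6',T=T,K=K); print(s['t'])
plan(.595,-.178,.215,1.60,1)"
```

```text
14.725
max 0.05
0.02, 0.05, 0.05, -0.02, -0.01, 0.02
```

View pics/w6.png

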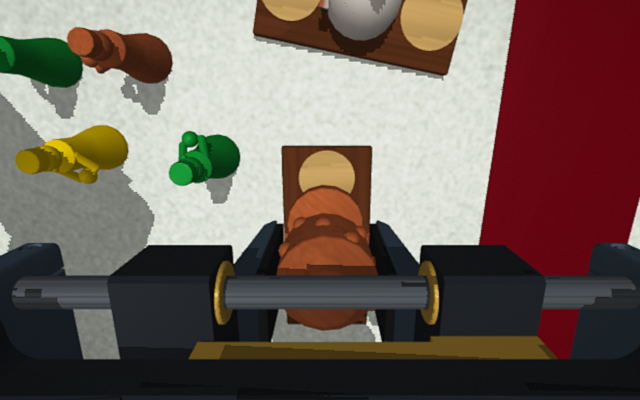

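The tree hangs over the left mark (326,172), with the house beyond it hidden below. I lower it.

>>> send_rows(
  targets=[0.02, 0.04, 0.4, 0, 0, 0, 0.03, 0, 0.7, 0, 0, 0, 0, 0, 0.8, 0, 0, 0, 0, 0, 0.7, 0, 0, 0, 0, 0, 0.35, 0, 0, 0, 0, 0, 0.15, 0, 0, 0, 0, 0, 0.05, 0, 0, 0, 0, 0, 0, 0, 0, 0],
)

```text
t: 15.78
position: [0.5956, -0.176, 0.0928]
eef_rot: [2.184, 2.257, 0.001]
wrist_force: [-0.0, -0.7, -0.1]
width: 0.0433
gripper_force: 12.0
```

>>> send_rows(
  targets=[-0.04, 0, 0.06, 0, 0, 0, 0, 0, 0.04, 0, 0, 0, 0, 0, 0.01, 0, 0, 0, 0, 0, 0, 0, 0, 0],
)

```text
t: 16.27
position: [0.5954, -0.1776, 0.088]
eef_rot: [2.184, 2.258, -0.0]
wrist_force: [-2.4, -0.8, 4.0]
width: 0.0432
gripper_force: 12.0
```

>>> send_rows(
  targets=[0, 0, 0, 0, 0, 0, 0, 0, 0, 0, 0, 0, 0, 0, 0, 0, 0, 0, 0, 0, 0, 0, 0, 0, 0, 0, 0, 0, 0, 0],
  claw=-1,
)

```text
t: 16.9
position: [0.5954, -0.1775, 0.0877]
eef_rot: [2.184, 2.258, 0.0]
wrist_force: [0.6, 0.3, -0.3]
width: 0.0897
gripper_force: 0.0
```

>>> send_rows(
  targets=[0, 0, -0.4, 0, 0, 0, 0, 0, -0.8, 0, 0, 0, 0, 0, -0.9, 0, 0, 0, 0, 0, -0.9, 0, 0, 0, 0, 0, -0.3, 0, 0, 0, 0, 0, 0, 0, 0, 0],
)

```text
t: 17.65
position: [0.5956, -0.1776, 0.2206]
eef_rot: [2.183, 2.257, 0.001]
wrist_force: [-0.6, -0.1, -1.1]
width: 0.0911
gripper_force: 0.0
```

```bash
python3 -c "
from h import *
im,T,K,s=wrist(); cv2.imwrite('pics/w7.png',im); np.savez('w7',T=T,K=K); print(s['t'])
print(*blobs(im,(3,90,40),(14,255,255),300),sep='\n')
plan(.418,-.29,.21,1.60,7)"
```

```text
17.65
([349.8, 43.3], [251, 0, 201, 78, 4780])
([121.7, 55.9], [67, 32, 104, 54, 3778])
([323.6, 210.7], [279, 148, 89, 128, 9629])
([156.5, 259.3], [143, 246, 32, 30, 677])
max 0.65
-0.38, -0.65, 0.03, 0, 0, 0.01, -0.38, -0.65, 0.03, 0, 0, 0.01, -0.38, -0.64, 0.03, 0, 0, 0.01, -0.38, -0.64, 0.03, 0, 0, 0.01, -0.38, -0.64, 0.03, 0, 0, 0.01, -0.38, -0.64, 0.03, 0, 0, 0.01, -0.38, -0.64, 0.03, 0, 0, 0.01
```

View pics/w7.png

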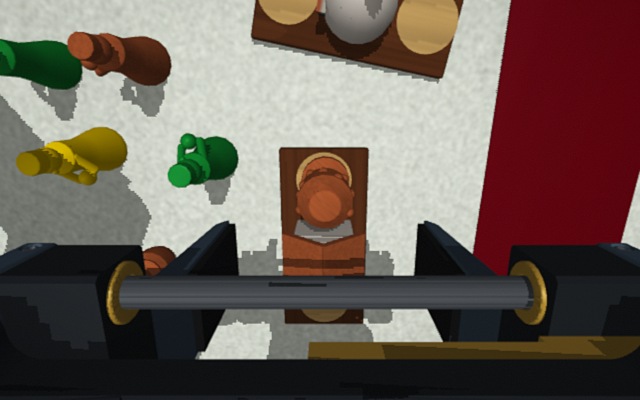

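The tree stands upright on its mark. Next is the pot.

>>> send_rows(
  targets=[-0.38, -0.65, 0, 0, 0, 0, -0.38, -0.65, 0, 0, 0, 0, -0.38, -0.64, 0.1, 0, 0, 0, -0.38, -0.64, 0.2, 0, 0, 0, -0.38, -0.64, 0.2, 0, 0, 0, -0.38, -0.64, 0.2, 0, 0, 0, -0.38, -0.64, 0.1, 0, 0, 0, 0, 0, 0, 0, 0, 0],
)

```text
t: 18.7
position: [0.417, -0.2899, 0.1864]
eef_rot: [-2.185, -2.253, 0.001]
wrist_force: [-0.3, -0.0, 0.3]
width: 0.0911
gripper_force: 0.0
```

```bash
python3 -c "
from h import *
im,T,K,s=wrist(); cv2.imwrite('pics/w8.png',im); np.savez('w8',T=T,K=K); print(s['t'],s['position'].round(4))
print(*blobs(im,(3,90,40),(14,255,255),300),sep='\n')
cv2.imwrite('pics/w8c.png',im[60:260,200:440].repeat(2,0).repeat(2,1))"
```

```text
18.7 [ 0.417  -0.2899  0.1864]
([551.2, 115.9], [464, 8, 176, 241, 24243])
([327.5, 172.8], [307, 151, 42, 44, 1465])
```

View pics/w8c.png

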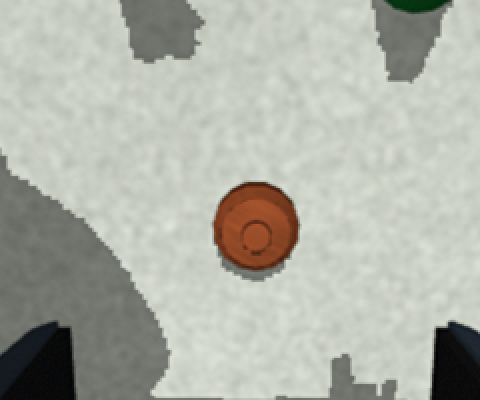

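The pot fills (307–349, 151–195), its knob at (328,178).

```bash
python3 - <<'E'
from h import *
from bench import grab_frame
b=np.load("w8.npz");a=np.load("w7.npz");f=grab_frame("top")
print(tri(ray(f["world_from_camera"],f["K"],(425.6,235.9)),ray(b["T"],b["K"],(327.5,173.5))))
print(onz(b["T"],b["K"],(327.5,172.8),.022).round(4),onz(b["T"],b["K"],(328,178.5),.046).round(4))
plan(.4178,-.2745,.030,1.6,5)
E
```

```text
(array([ 0.41803458, -0.27259082,  0.03038636]), np.float64(0.00010160572034087809))
[ 0.4182 -0.2735  0.022 ] [ 0.4186 -0.2738  0.046 ]
max 0.79
0.07, 0, 0.79, 0, 0, 0.01, 0.07, 0, 0.79, 0, 0, 0.01, 0.07, 0, 0.79, 0, 0, 0.01, 0.07, 0, 0.79, 0, 0, 0.01, 0.08, 0, 0.79, 0, 0, 0.01
```

>>> send_rows(
  targets=[0.2, 0.02, 0.4, 0, 0, 0, 0.2, 0.02, 0.7, 0, 0, 0, 0, 0, 0.8, 0, 0, 0, 0, 0, 0.8, 0, 0, 0, 0, 0, 0.7, 0, 0, 0, 0, 0, 0.35, 0, 0, 0, 0, 0, 0.15, 0, 0, 0, 0, 0, 0, 0, 0, 0],
)

```text
t: 19.8
position: [0.4204, -0.2738, 0.032]
eef_rot: [2.184, 2.258, 0.0]
wrist_force: [-0.2, 0.5, -0.3]
width: 0.0916
gripper_force: 0.0
```

>>> send_rows(
  targets=[0, 0, 0, 0, 0, 0, 0, 0, 0, 0, 0, 0, 0, 0, 0, 0, 0, 0, 0, 0, 0, 0, 0, 0, 0, 0, 0, 0, 0, 0, 0, 0, 0, 0, 0, 0],
  claw=1,
  force=10,
)

```text
t: 20.55
position: [0.42, -0.2737, 0.0317]
eef_rot: [-2.184, -2.258, 0.0]
wrist_force: [0.3, 0.6, 0.7]
width: 0.037
gripper_force: 10.0
```

>>> send_rows(
  targets=[0, 0, -0.3, 0, 0, 0, 0, 0, -0.7, 0, 0, 0, 0, 0, -0.9, 0, 0, 0, 0, 0, -0.9, 0, 0, 0, 0, 0, -0.9, 0, 0, 0, 0, 0, -0.5, 0, 0, 0, 0, 0, 0, 0, 0, 0],
)

```text
t: 21.42
position: [0.4205, -0.2741, 0.2016]
eef_rot: [2.182, 2.256, 0.0]
wrist_force: [0.6, 0.1, -2.0]
width: 0.0374
gripper_force: 10.0
```

```bash
python3 -c "
from h import *
plan(.5993,.2562,.20,1.60,1)"
```

```text
max 13.1
13.1, 4.91, 0.02, 0.02, 0.02, 0.04
```

>>> send_rows(
  targets=[0.4, 0.15, 0, 0, 0, 0, 0.7, 0.26, 0, 0, 0, 0, 0.85, 0.32, 0, 0, 0, 0, 0.85, 0.32, 0, 0, 0, 0, 0.85, 0.32, 0, 0, 0, 0, 0.85, 0.32, 0, 0, 0, 0, 0.85, 0.32, 0, 0, 0, 0, 0.85, 0.32, 0, 0, 0, 0],
)

```text
t: 22.42
position: [0.5045, -0.0206, 0.1988]
eef_rot: [-2.183, -2.257, 0.002]
wrist_force: [-0.2, -0.1, -1.4]
width: 0.0376
gripper_force: 10.0
```

>>> send_rows(
  targets=[0.85, 0.32, 0, 0, 0, 0, 0.85, 0.32, 0, 0, 0, 0, 0.85, 0.32, 0, 0, 0, 0, 0.85, 0.32, 0, 0, 0, 0, 0.85, 0.32, 0, 0, 0, 0, 0.85, 0.32, 0, 0, 0, 0, 0.8, 0.3, 0, 0, 0, 0, 0.6, 0.22, 0, 0, 0, 0],
)

```text
t: 23.42
position: [0.593, 0.2424, 0.1983]
eef_rot: [-2.183, -2.258, 0.003]
wrist_force: [0.7, 0.0, 0.6]
width: 0.0372
gripper_force: 10.0
```

>>> send_rows(
  targets=[0.4, 0.14, 0, 0, 0, 0, 0, 0, 0, 0, 0, 0, 0, 0, 0, 0, 0, 0],
)

```text
t: 23.8
position: [0.5985, 0.2559, 0.1994]
eef_rot: [-2.185, -2.257, 0.001]
wrist_force: [-0.0, -0.6, -0.7]
width: 0.0373
gripper_force: 10.0
```

```bash
python3 -c "
from h import *
plan(.5993,.2562,.0875,1.60,1)
im,T,K,s=wrist(); cv2.imwrite('pics/w9.png',im)"
```

```text
max 2.8
0.01, 0.02, 2.8, -0.01, 0, 0.04
```

View pics/w9.png

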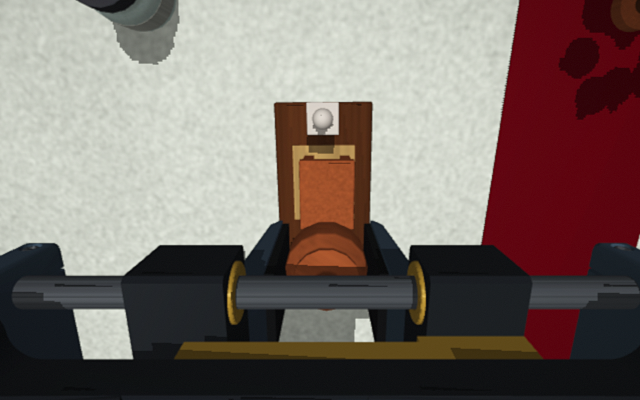

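The pot hangs in line with the middle of the table (column 326). Lowering it in two steps.

>>> send_rows(
  targets=[0.01, 0.02, 0.4, 0, 0, 0, 0, 0, 0.7, 0, 0, 0, 0, 0, 0.7, 0, 0, 0, 0, 0, 0.5, 0, 0, 0, 0, 0, 0.25, 0, 0, 0, 0, 0, 0.1, 0, 0, 0, 0, 0, 0, 0, 0, 0, 0, 0, 0, 0, 0, 0],
)

```text
t: 24.85
position: [0.6002, 0.257, 0.0944]
eef_rot: [2.184, 2.257, 0.002]
wrist_force: [0.4, -0.1, -0.3]
width: 0.0372
gripper_force: 10.0
```

>>> send_rows(
  targets=[-0.02, -0.02, 0.1, 0, 0, 0, 0, 0, 0.06, 0, 0, 0, 0, 0, 0.03, 0, 0, 0, 0, 0, 0, 0, 0, 0, 0, 0, 0, 0, 0, 0],
)

```text
t: 25.48
position: [0.599, 0.2561, 0.0866]
eef_rot: [2.184, 2.258, 0.0]
wrist_force: [-2.9, -1.1, 7.9]
width: 0.0375
gripper_force: 10.0
```

>>> send_rows(
  targets=[0, 0, 0, 0, 0, 0, 0, 0, 0, 0, 0, 0, 0, 0, 0, 0, 0, 0, 0, 0, 0, 0, 0, 0, 0, 0, 0, 0, 0, 0],
  claw=-1,
)

```text
t: 26.1
position: [0.5991, 0.2561, 0.0861]
eef_rot: [2.184, 2.258, 0.0]
wrist_force: [0.1, 0.0, 0.3]
width: 0.0848
gripper_force: 0.0
```

>>> send_rows(
  targets=[0, 0, -0.3, 0, 0, 0, 0, 0, -0.7, 0, 0, 0, 0, 0, -0.9, 0, 0, 0, 0, 0, -0.9, 0, 0, 0, 0, 0, -0.6, 0, 0, 0, 0, 0, 0, 0, 0, 0],
)

```text
t: 26.85
position: [0.6, 0.2564, 0.2249]
eef_rot: [2.183, 2.256, 0.006]
wrist_force: [-0.2, 0.0, -0.6]
width: 0.0913
gripper_force: 0.0
```

```bash
python3 - <<'E'
from h import *
im,T,K,s=wrist(); cv2.imwrite('pics/w10.png',im); np.savez('w10',T=T,K=K); print(s['t'],s['position'])
plan(.42,-.11,.22,1.60,14)
E
```

```text
26.85 [0.59998846 0.25639734 0.22489236]
max 0.64
-0.64, -0.34, 0, 0, 0, 0, -0.64, -0.34, 0, 0, 0, 0, -0.64, -0.34, 0, 0, 0, 0, -0.64, -0.34, 0, 0, 0, 0, -0.64, -0.34, 0.01, 0, 0, 0, -0.64, -0.34, 0.01, 0, 0, 0, -0.64, -0.34, 0.01, 0, 0, 0, -0.64, -0.34, 0.01, 0, 0, 0
-0.64, -0.34, 0.01, 0, 0, 0, -0.64, -0.34, 0.01, 0, 0, 0, -0.64, -0.34, 0.01, 0, 0, 0, -0.64, -0.34, 0.01, 0, 0, 0, -0.64, -0.34, 0.01, 0, 0, 0, -0.64, -0.34, 0.01, 0, 0, 0
```

View pics/w10.png

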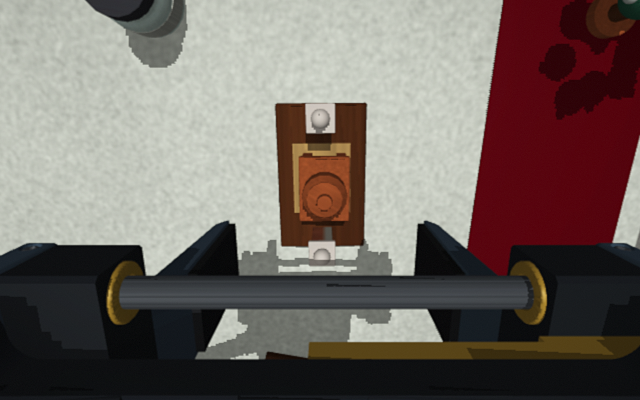

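The pot stands upright on the table, knob at (324,203). Now to the baker.

>>> send_rows(
  targets=[-0.64, -0.34, 0, 0, 0, 0, -0.64, -0.34, 0, 0, 0, 0, -0.64, -0.34, 0, 0, 0, 0, -0.64, -0.34, 0, 0, 0, 0, -0.64, -0.34, 0, 0, 0, 0, -0.64, -0.34, 0, 0, 0, 0, -0.64, -0.34, 0, 0, 0, 0, -0.64, -0.34, 0, 0, 0, 0],
)

```text
t: 27.9
position: [0.496, 0.047, 0.2213]
eef_rot: [-2.184, -2.257, 0.002]
wrist_force: [1.2, 0.0, 0.0]
width: 0.0913
gripper_force: 0.0
```

>>> send_rows(
  targets=[-0.64, -0.34, 0, 0, 0, 0, -0.64, -0.34, 0, 0, 0, 0, -0.64, -0.34, 0, 0, 0, 0, -0.64, -0.34, 0, 0, 0, 0, -0.64, -0.34, 0, 0, 0, 0, -0.64, -0.34, 0, 0, 0, 0, 0, 0, 0, 0, 0, 0],
)

```text
t: 28.78
position: [0.4194, -0.1094, 0.2215]
eef_rot: [-2.186, -2.254, 0.001]
wrist_force: [1.2, 0.3, 0.3]
width: 0.0911
gripper_force: 0.0
```

```bash
python3 - <<'E'
from h import *
d=np.load("w10.npz"); print("pot",onz(d["T"],d["K"],(324,203),.101).round(4),onz(d["T"],d["K"],(324,193.5),.077).round(4))
im,T,K,s=wrist(); cv2.imwrite('pics/w11.png',im); np.savez('w11',T=T,K=K); print(s['t'],s['position'])
b=[x for x in blobs(im,(3,90,40),(14,255,255),300)];print(*b,sep='\n')
c=cv2.resize(im[80:240,200:440],None,fx=3,fy=3,interpolation=cv2.INTER_NEAREST); cv2.imwrite('pics/w11c.png',c)
E
```

```text
pot [0.5997 0.2562 0.101 ] [0.5996 0.258  0.077 ]
28.775 [ 0.41943752 -0.1093721   0.2214613 ]
([518.5, 72.0], [434, 22, 206, 116, 6005])
([597.0, 90.4], [580, 81, 35, 19, 540])
([326.3, 143.1], [298, 119, 54, 46, 1841])
([580.1, 138.5], [530, 120, 93, 35, 1485])
([491.5, 239.5], [446, 218, 86, 58, 2731])
```

View pics/w11c.png

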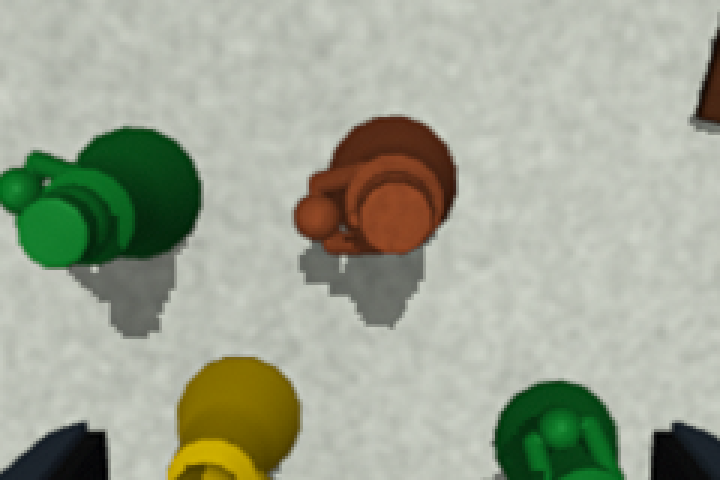

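The baker's cap is at pixel (332,153), its foot circle centre at (331,139), and its loaf at (306,152), facing roughly -x. The green one is about 80 mm away on the -x side, the yellow one below.

```bash
python3 - <<'E'
from h import *
b=np.load("w11.npz");T,K=b["T"],b["K"]
print("cap",onz(T,K,(332.3,152.7),.1),"foot",onz(T,K,(331.3,139.3),.008))
a=np.load("w1.npz"); print(tri(ray(T,K,(332.3,152.7)),ray(a["T"],a["K"],(388,132))))
for z in (.045,.055,.065): print("loaf",z,onz(T,K,(305.7,152),z).round(4))
for n,p,z in (("green1",(200+140/3,80+190/3),.008),("yellow",(200+239/3,80+417/3),.008),("green2",(200+556/3,80+440/3),.008)): print(n,onz(T,K,p,z).round(4))
im=cv2.imread("pics/w11.png");h=cv2.cvtColor(im,cv2.COLOR_BGR2HSV)
E
```

```text
cap [ 0.42349764 -0.07004724  0.1       ] foot [ 0.42387992 -0.06853981  0.008     ]
(array([ 0.42380075, -0.07205535,  0.08484552]), np.float64(7.800078185853668e-05))
loaf 0.045 [ 0.4007 -0.0772  0.045 ]
loaf 0.055 [ 0.4013 -0.0759  0.055 ]
loaf 0.065 [ 0.4018 -0.0746  0.065 ]
green1 [ 0.34   -0.0751  0.008 ]
yellow [ 0.3725 -0.153   0.008 ]
green2 [ 0.4841 -0.1581  0.008 ]
```

Baker at (0.4237, -0.069), own x at about +0.26 rad, cap and foot agreeing. I turn the tool to yaw 0.26 above it with the fingers part open.

```bash
python3 -c "
from h import *
plan(.4237,-.069,.20,.26,15)"
```

```text
max 0.89
0.07, 0.01, 0.04, 0, 0, 0.89, 0.07, 0, 0.04, 0, 0, 0.89, 0.07, 0, 0.04, 0, 0, 0.89, 0.07, -0.01, 0.04, 0, 0, 0.89, 0.06, -0.02, 0.04, 0, 0, 0.89, 0.06, -0.02, 0.04, 0, 0, 0.89, 0.06, -0.03, 0.04, 0, 0, 0.89, 0.06, -0.03, 0.04, 0, 0, 0.89
0.06, -0.04, 0.04, 0, 0, 0.89, 0.05, -0.04, 0.04, 0, 0, 0.89, 0.05, -0.05, 0.04, 0, 0, 0.89, 0.04, -0.05, 0.04, 0, 0, 0.89, 0.04, -0.05, 0.04, 0, 0, 0.89, 0.03, -0.06, 0.04, 0, 0, 0.89, 0.03, -0.06, 0.04, 0, 0, 0.89
```

>>> send_rows(
  targets=[0.07, 0.01, 0.04, 0, 0, 0.89, 0.07, 0, 0.04, 0, 0, 0.89, 0.07, 0, 0.04, 0, 0, 0.89, 0.07, -0.01, 0.04, 0, 0, 0.89, 0.06, -0.02, 0.04, 0, 0, 0.89, 0.06, -0.02, 0.04, 0, 0, 0.89, 0.06, -0.03, 0.04, 0, 0, 0.89, 0.06, -0.03, 0.04, 0, 0, 0.89],
  claw=-0.4,
)

```text
t: 29.82
position: [0.4224, -0.0858, 0.2089]
eef_rot: [-2.835, -1.351, 0.001]
wrist_force: [-0.0, 0.9, 0.4]
width: 0.0639
gripper_force: 0.0
```

>>> send_rows(
  targets=[0.06, -0.04, 0.04, 0, 0, 0.89, 0.05, -0.04, 0.04, 0, 0, 0.89, 0.05, -0.05, 0.04, 0, 0, 0.89, 0.04, -0.05, 0.04, 0, 0, 0.89, 0.04, -0.05, 0.04, 0, 0, 0.89, 0.03, -0.06, 0.04, 0, 0, 0.89, 0.03, -0.06, 0.04, 0, 0, 0.89, 0, 0, 0, 0, 0, 0],
)

```text
t: 30.82
position: [0.4238, -0.0673, 0.1977]
eef_rot: [-3.112, -0.423, 0.001]
wrist_force: [1.2, -0.0, 0.3]
width: 0.064
gripper_force: 0.0
```

```bash
python3 -c "
from h import *
im,T,K,s=wrist(); cv2.imwrite('pics/w12.png',im); np.savez('w12',T=T,K=K); print(s['position'])
print(*blobs(im,(3,90,40),(14,255,255),100),sep='\n')
for X in ((.4237,-.069,.1),(.4237,-.069,.01),(.4015,-.0757,.057)): print(proj(T,K,X).round(1))
plan(.4237,-.069,.070,.26,1)"
```

```text
[ 0.42383395 -0.06728264  0.19773556]
([256.8, 19.8], [240, 0, 39, 47, 892])
([336.2, 34.2], [294, 0, 72, 74, 1900])
([557.4, 50.3], [450, 0, 190, 126, 14192])
([328.9, 194.8], [307, 163, 45, 70, 2210])
[328.4 213.9]
[328. 186.]
[328.8 225.2]
max 3.2
-0.01, 0.04, 3.2, 0, 0, 0.12
```

>>> send_rows(
  targets=[0, 0.04, 0.4, 0, 0, 0.1, 0, 0, 0.7, 0, 0, 0, 0, 0, 0.7, 0, 0, 0, 0, 0, 0.6, 0, 0, 0, 0, 0, 0.45, 0, 0, 0, 0, 0, 0.25, 0, 0, 0, 0, 0, 0.1, 0, 0, 0, 0, 0, 0, 0, 0, 0],
)

```text
t: 31.88
position: [0.4245, -0.0697, 0.0703]
eef_rot: [3.115, 0.406, 0.0]
wrist_force: [-0.6, 0.2, -1.0]
width: 0.0634
gripper_force: 0.0
```

>>> send_rows(
  targets=[0, 0, 0, 0, 0, 0, 0, 0, 0, 0, 0, 0, 0, 0, 0, 0, 0, 0, 0, 0, 0, 0, 0, 0, 0, 0, 0, 0, 0, 0],
  claw=1,
  force=10,
)

```text
t: 32.5
position: [0.4244, -0.0697, 0.0702]
eef_rot: [3.115, 0.405, 0.0]
wrist_force: [-0.4, -1.1, 3.0]
width: 0.0273
gripper_force: 10.0
```

>>> send_rows(
  targets=[0, 0, -0.3, 0, 0, 0, 0, 0, -0.7, 0, 0, 0, 0, 0, -0.9, 0, 0, 0, 0, 0, -0.8, 0, 0, 0, 0, 0, -0.4, 0, 0, 0, 0, 0, -0.1, 0, 0, 0, 0, 0, 0, 0, 0, 0],
)

```text
t: 33.38
position: [0.4241, -0.0696, 0.1981]
eef_rot: [-3.115, -0.405, 0.0]
wrist_force: [-0.4, 0.4, -0.8]
width: 0.0276
gripper_force: 9.9
```

```bash
python3 -c "
from h import *
plan(.558,-.0078,.20,-.166,8)"
```

```text
max 0.53
0.45, -0.08, -0.01, 0, 0, 0.53, 0.45, -0.1, -0.01, 0, 0, 0.53, 0.44, -0.13, -0.01, 0, 0, 0.53, 0.44, -0.15, -0.01, 0, 0, 0.53, 0.43, -0.17, -0.01, 0, 0, 0.53, 0.42, -0.2, -0.01, 0, 0, 0.53, 0.41, -0.22, -0.01, 0, 0, 0.53, 0.39, -0.24, -0.01, 0, 0, 0.53
```

>>> send_rows(
  targets=[0.45, -0.08, 0, 0, 0, 0.53, 0.45, -0.1, 0, 0, 0, 0.53, 0.44, -0.13, 0, 0, 0, 0.53, 0.44, -0.15, 0, 0, 0, 0.53, 0.43, -0.17, 0, 0, 0, 0.53, 0.42, -0.2, 0, 0, 0, 0.53, 0.41, -0.22, 0, 0, 0, 0.53, 0.39, -0.24, 0, 0, 0, 0.53],
)

```text
t: 34.38
position: [0.5583, -0.0074, 0.1969]
eef_rot: [-3.131, 0.262, 0.003]
wrist_force: [-0.1, -1.2, -1.2]
width: 0.0276
gripper_force: 9.9
```

>>> send_rows(
  targets=[0, 0, 0, 0, 0, 0, 0, 0, 0, 0, 0, 0],
)

```text
t: 34.62
position: [0.5574, -0.0079, 0.1974]
eef_rot: [3.131, -0.257, -0.003]
wrist_force: [0.4, -0.4, -1.1]
width: 0.0277
gripper_force: 9.9
```

```bash
python3 -c "
from h import *
im,T,K,s=wrist(); cv2.imwrite('pics/w13.png',im); np.savez('w13',T=T,K=K)
plan(.558,-.0078,.0802,-.166,1)"
```

```text
max 2.94
0.02, -0.01, 2.94, 0, 0.01, 0.02
```

>>> send_rows(
  targets=[0.01, 0, 0.4, 0, 0, 0, 0, 0, 0.7, 0, 0, 0, 0, 0, 0.7, 0, 0, 0, 0, 0, 0.5, 0, 0, 0, 0, 0, 0.3, 0, 0, 0, 0, 0, 0.15, 0, 0, 0, 0, 0, 0.05, 0, 0, 0, 0, 0, 0, 0, 0, 0],
)

```text
t: 35.67
position: [0.5591, -0.0079, 0.0865]
eef_rot: [3.131, -0.259, 0.001]
wrist_force: [0.1, 0.4, -1.4]
width: 0.0279
gripper_force: 9.9
```

>>> send_rows(
  targets=[-0.02, 0, 0.08, 0, 0, 0, 0, 0, 0.05, 0, 0, 0, 0, 0, 0.03, 0, 0, 0, 0, 0, 0, 0, 0, 0],
)

```text
t: 36.17
position: [0.5581, -0.0077, 0.08]
eef_rot: [-3.131, 0.259, -0.001]
wrist_force: [-1.6, 0.0, 5.3]
width: 0.0274
gripper_force: 10.1
```

Contact with the mark. Release, opening only part way, then rise and look.

>>> send_rows(
  targets=[0, 0, 0, 0, 0, 0, 0, 0, 0, 0, 0, 0, 0, 0, 0, 0, 0, 0, 0, 0, 0, 0, 0, 0, 0, 0, 0, 0, 0, 0],
  claw=-0.5,
)

```text
t: 36.8
position: [0.558, -0.0077, 0.0797]
eef_rot: [-3.131, 0.259, 0.0]
wrist_force: [0.0, -0.4, 0.3]
width: 0.0684
gripper_force: 0.0
```

>>> send_rows(
  targets=[0, 0, -0.3, 0, 0, 0, 0, 0, -0.7, 0, 0, 0, 0, 0, -0.9, 0, 0, 0, 0, 0, -0.9, 0, 0, 0, 0, 0, -0.6, 0, 0, 0, -0.5, 0, -0.3, 0, 0, 0, -0.9, 0, 0, 0, 0, 0, -0.9, 0, 0, 0, 0, 0],
)

```text
t: 37.8
position: [0.4663, 0.0076, 0.2286]
eef_rot: [-3.131, 0.259, -0.002]
wrist_force: [-0.7, 0.2, -0.1]
width: 0.0684
gripper_force: 0.0
```

>>> send_rows(
  targets=[-0.5, 0, 0, 0, 0, 0, 0, 0, 0, 0, 0, 0, 0, 0, 0, 0, 0, 0, 0, 0, 0, 0, 0, 0],
)

```text
t: 38.3
position: [0.4484, 0.0106, 0.2279]
eef_rot: [-3.131, 0.259, -0.001]
wrist_force: [0.3, 0.5, -0.4]
width: 0.0683
gripper_force: 0.0
```

```bash
python3 - <<'E'
from h import *
from bench import grab_frame
im,T,K,s=wrist(); np.savez('w14',T=T,K=K); f=grab_frame("scene")["image"]
cv2.imwrite('pics/w14.png',im)
v=np.vstack([cv2.resize(im,(480,300)),cv2.resize(f[150:270,190:450],(480,222),interpolation=cv2.INTER_CUBIC)]); cv2.imwrite('pics/v14.png',v)
print(s['t'],s['position'].round(3))
E
```

```text
38.3 [0.448 0.011 0.228]
```

View pics/v14.png

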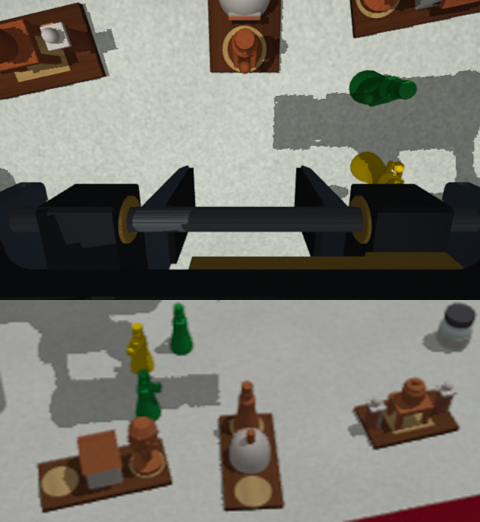

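All four pieces stand upright on their marks: the baker's foot is ringed evenly by the pale mark at (245,48), the tree is left of the house, and the pot is on the table between the posts. Handing in.

```bash
python3 -c "
from bench import *
print(job_done())"
```

```text
the job is handed in; nothing more can be done
None
```

I placed all four pieces upright on their marks and handed the job in at about 38 s; the last pictures showed everything in place, but the hand-in gave back no verdict.

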